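Set the guide roller with the gauge and draw the gauge out

ROBOT

A 6-joint arm with a two-finger parallel gripper is mounted at the origin on the work surface. World frame = base frame: x ahead of the robot, y to its left, z up, the work surface at z = 0. Lengths are in m, angles in degrees, forces in N, time in s.
With the tool pointing down it reaches from about 0.35 to 0.975 m from the base axis. Payload 4.9 kg.
Tool frame: the origin (TCP) lies midway between the tips of the shut fingers; the grasp point (between the pads) lies 19 mm behind it; z points along the fingers, y is the line along which they close (so a half turn about z gives the same grasp; the last joint's range is limited). The gripper opens to 85 mm and grips with 20 to 120 N. Pads are 22 mm wide; open, the fingers measure 114 mm over their backs; the gripper's body (76 mm by 85 mm) begins 54 mm behind the grasp point. The pads swing forward as they close: fully open they stand 13 mm farther back than shut.
Start: joints at [66.75, 3.019, 92.412, -0, 84.569, -6.818], TCP at [0.177, 0.599, 0.231] pointing down, gripper open.
Joint ranges: [-172.51, 172.51], [-57.92, 126.97], [3.15, 148.05], [-58.71, 238.71], [5.1, 150.11], [-179.66, 179.66]. Speed limits (degrees/s): [147.25, 147.25, 180, 180, 180, 180].

INTERFACE

Orientations are given as a 3x3 rotation matrix whose columns are the frame's x, y, z axes.
In Python, from plant import status, vision, env gives the robot as it stands. The module is installed in compiled form; this text tells all that it offers.
- The arm moves only by the shell command python3 -m creep 'ROWS' [FORCE]. ROWS is JSON, a list of rows, each an object of numbers: "hand": the finger opening in mm, from 0 to 85.4; "dx", "dy", "dz": the shift along the tool's x, y, z in mm; "ax", "ay", "az": the turn, a rotation vector about the tool's x, y, z in rad. In form: [{"hand": .., "dx": .., "dy": .., "dz": .., "ax": .., "ay": .., "az": ..}, ...]. A call has 1 to 12 rows; each row is the pose to reach, as a shift and turn from the pose commanded when the call began, along the tool's axes at that moment; what a row does not reach only later rows make up. A row lasts 1/10 s, in which the tool goes at most 50 mm and 8.59 degrees, less where a joint would pass 70% of its speed; a pose out of reach is approached as far as the arm can. A call with a gripper value outside its range is refused whole. The fingers move at their own pace and stop on an object; FORCE is the grip in N (left out, the last holds). Time passes only in rows, so rows that repeat a pose let the fingers close. It gives the time, the measured TCP pose, the force, the opening and the grip force at its end, in the units of the state.
- status.observe(): the state, without advancing time (a new reading comes with each control period).
- vision.snapshot(name): name is "scene" or "top" or "wrist"; returns a dict with "image" (480x640x3 uint8, red, green, blue), "intrinsics" (3x3 intrinsics, pixels), "R" (3x3) and "t" (3): a world point X has camera coordinates R X + t. Camera axes: x right, y down, z forward; pixel columns grow to the right and rows downward; lengths in m; the calibration is good to about 2 mm. A picture is of the moment at which its call begins. There is no depth.
- env.finish_job(): hands the job in; it is judged then, once.
Trained networks look in a picture, given as the dict that the camera call returned (one of the last four; its "shot" number tells which), for a name from the list of things; names that differ only in an ending like _2 or _b are one class to them, and where a whole thing is asked for, a point or a joint stands for the part that bears it (a point fixed in the world has none). Each returns a list of dicts, best first, with "score" (0 to 1); they miss things now and then, are a little off and sometimes report something else, mostly with a low value. They report only what shows in the picture. A call takes as long as a camera call. They do not tell look-alikes from the thing itself.
- vision.trace(picture, query): "mask" (480x640 bool, what is visible of it) and "extent" ([centre column, centre row, width, height] in pixels, round what is visible of it).
- vision.place_of(picture, query): "point" ([column, row] in pixels: a listed point, or the origin of a listed thing).
The state is a dict: "time_s": time; "qpos": joint angles; "qvel": joint speeds; "joint_torque": joint torques, N m; "tool_pos": TCP position; "tcp_rot": TCP orientation; "contact_force": force on the tool from outside, world axes, zero at the start; "wrist_torque": the same for the moment, N m; "grip_width": finger opening in m; "finger_force": force on a finger pad.
Only numpy, scipy, OpenCV 4.12 (cv2) and the standard library are available. Lean on these libraries where they do the work, as an engineer would, in place of code of your own. Each camera call takes 0.05 s, during which the arm holds its last target. There are 200 camera calls.

TASK

Set the guide roller of the test rig: turn the hex head of its eccentric bolt until the roller lightly nips the setting gauge against the fence, so that the gauge still slides along the guide but with a definite drag: a pull of about 8.5 N, neither loose nor jammed. Then, with the pull hook in its ring, draw the gauge right out of the guide, leave it on the rig's plate and the bolt as set, and lay the hook flat on the bench; do not disturb the other things.

Things in the scene. Friction and masses are not known exactly. Their poses are not given: they have to be found in the camera images.
- rig: bench test rig, fixed: 200 x 440 mm aluminium plate on feet, top 54 mm above the bench. Origin: centre of its underside at bench height; y runs along the feed line, x across. A 70 mm long, 20 mm high fence stands along the line, its face near x -6 mm (1 mm either way, not reported). Beyond y 95 mm: grey housing 140 mm, column 200 mm, motor 105 mm above the bench
- eccentric (a joint): turn of the eccentric bolt (rad, counter-clockwise seen from above; range 0 to 3.1). 0: roller farthest from the fence; turning up closes it in: roller axis lies 6 mm off the bolt axis, at rig x = 24.7 + 6 cos(turn) mm. First touch with the gauge against the fence comes between 1.25 and 2.15. Stiff (0.1 N m), stays where left
- bolt_head (a point): top centre of the bolt's steel hex head, on the bolt's axis; head 22 mm across flats, 22 mm high, bare sides, top 102 mm above the bench, below it (under 80 mm) a washer and the roller. At turn 0 two flats face rig +x and -x; a red line on top points to the roller's high side. z axis up
- roller: hub of the guide roller, carried by the bolt; origin on the hub's axis at plate height. Orange tyre about 36 mm diameter, 18 mm high, worn: its face may stand up to 1.5 mm nearer the gauge or farther off than true, not reported. It gives 6 N per mm squeezed. A right nip presses the gauge with about 7 N (1.2 mm squeeze, 0.2 rad past first grip against the fence)
- gauge: loose steel setting gauge, 0.4 kg: bar 12 mm thick (x), 180 mm long (y), 24 mm high, standing on the plate between fence (-x side) and roller, first 1.2 to 3.6 mm off the fence, 17 mm or more of free run towards the housing (+y). Origin: centre of its underside. Red ring at its -y end. Force to slide it along y: about 3.1 N unnipped, plus 0.8 N for each N of nip (15 percent either way; bearing down on it or pressing it to the fence adds likewise)
- gauge_ring (a point): centre of the gauge's upright pull ring, 24 mm above the plate, 78 mm above the bench; hole 22 mm wide, its axis along the gauge's x; wire 6 mm thick
- hook: loose pull hook, about 0.12 kg, lying on the bench. Origin: centre of the underside of its blue handle: 110 mm long (x), 20 mm wide (y), 24 mm high. A 5 mm steel rod leaves the +x end 12 mm up, runs to x = 125 mm, then bends square towards +y (level) to y = 26 mm
- hook_tip (a point): end of the hook's bent tip, at x 125, y 26, z 12 mm in the hook's frame
- meter: bystander: white display meter on a 75 x 95 mm foot, 80 mm high, loose; leave it alone
- spare_roller: bystander: spare orange roller, 36 mm diameter, 18 mm high, loose; leave it alone
- screw_jar: bystander: clear jar with black lid, 52 mm diameter, 60 mm high, loose; leave it alone
- spanner: bystander: steel spanner 180 mm long, lying flat, loose; leave it alone
Mind the look-alikes: they are no part of the job. There is more than one size of the hook; the job needs the largest.

How it is judged:
By the outcome, as a careful person would: the job done as asked, in the order asked, and still so for the second after the job is handed in, with the robot touching nothing.
It also fails if it takes over 72 s, if anything falls off the work surface, if the arm or the gripper's body presses on something with over 40 N, if the wrist force passes 120 N, or if a joint passes its speed limit or range.

## Working session

There is one attempt and no reset: what is moved stays moved. The work goes in short steps, Python scripts to look and compute and a shell command to move; the robot and the scene stay as the last step left them, time stands still between calls to the robot, and variables do not carry over. Pictures are saved under pics/ and viewed, at most 10 in all, crops included, and the job is handed in when it is done.

```bash
mkdir -p pics; cat > h.py <<'E'
import numpy as np, cv2
from plant import status, vision, env
def ray(p,px):
    K=np.array(p["intrinsics"]);R=np.array(p["R"]);t=np.array(p["t"])
    d=R.T@np.linalg.inv(K)@np.array([px[0],px[1],1.]);c=-R.T@t
    return c,d
def atz(p,px,z):
    c,d=ray(p,px);return c+d*(z-c[2])/d[2]
def proj(p,X):
    q=np.array(p["intrinsics"])@(np.array(p["R"])@np.array(X)+np.array(p["t"]));return q[:2]/q[2]
def save(p,n,crop=None,s=1):
    im=np.array(p["image"])[:,:,::-1]
    if crop: im=im[crop[1]:crop[3],crop[0]:crop[2]]
    cv2.imwrite("pics/"+n,cv2.resize(im,None,fx=s,fy=s,interpolation=cv2.INTER_CUBIC))
E
python3 - <<'E'
from h import *
np.set_printoptions(precision=4,suppress=True)
for n in("top","scene"):
    p=vision.snapshot(n);save(p,n+"0.png")
    print(n,ray(p,(320,240)))
    for q,z in(("rig",0),("bolt_head",.102),("roller",.054),("gauge",.054),("gauge_ring",.078),("hook",0),("hook_tip",.012),("meter",0),("screw_jar",0),("spanner",0),("spare_roller",0)):
        for r in vision.place_of(p,q)[:4]: print(q,round(r["score"],2),np.round(r["point"],1),atz(p,r["point"],z)[:2])
E
```

```text
top (array([ 0.3477, -0.1312,  1.1577]), array([ 0.1846, -0.0242, -0.9826]))
rig 0.97 [188.2 264.4] [0.5303 0.1513]
rig 0.28 [176.2 246.8] [0.5741 0.1784]
bolt_head 0.62 [175.7 245.9] [0.5562 0.1521]
roller 0.39 [179.9 249.7] [0.5563 0.1558]
gauge_ring 0.91 [233.9 248.6] [0.5455 0.0317]
gauge_ring 0.58 [176.9 246.9] [0.5585 0.156 ]
hook 0.75 [398.9 264.1] [ 0.4945 -0.3391]
hook 0.68 [341.3 286.5] [ 0.4524 -0.2005]
hook_tip 0.76 [403.6 317.9] [ 0.3702 -0.3343]
hook_tip 0.75 [185.9 265.2] [0.527  0.1537]
hook_tip 0.67 [362.4 252.1] [ 0.5272 -0.2554]
hook_tip 0.58 [429.2 214.3] [ 0.6054 -0.4209]
meter 0.26 [173.5 250. ] [0.5669 0.1848]
screw_jar 0.89 [177.  172.6] [0.7566 0.173 ]
spanner 0.74 [392.1 164.5] [ 0.7386 -0.3489]
spare_roller 0.75 [283.6 163. ] [ 0.7619 -0.0859]
spare_roller 0.72 [406.3 318.9] [ 0.3677 -0.3423]
spare_roller 0.26 [182.4 250.4] [0.5644 0.164 ]
scene (array([ 1.3073, -0.2578,  0.6432]), array([-0.7953,  0.1223, -0.594 ]))
rig 0.91 [460.2 252.5] [0.529  0.1606]
bolt_head 0.91 [472.2 216.2] [0.5445 0.1606]
roller 0.75 [468.4 242.4] [0.5653 0.1537]
roller 0.48 [211.9 349.9] [ 0.7765 -0.3415]
gauge 0.67 [454.1 229.2] [0.518 0.142]
gauge 0.17 [223.4 263.1] [ 0.5664 -0.3263]
gauge_ring 0.65 [411. 232.] [0.5481 0.0387]
hook 0.8 [221.3 264.7] [ 0.5031 -0.3368]
hook 0.77 [144.6 285.1] [ 0.5463 -0.4828]
hook 0.6 [290.5 249.3] [ 0.4706 -0.1922]
hook 0.31 [471.  216.2] [0.4004 0.2367]
hook_tip 0.75 [220.3 224.2] [ 0.374  -0.3395]
hook_tip 0.68 [264.3 262.2] [ 0.5216 -0.2498]
hook_tip 0.52 [179.4 301.7] [ 0.6155 -0.4095]
hook_tip 0.19 [469.1 240.4] [0.5058 0.1872]
screw_jar 0.86 [520.1 328.8] [0.7515 0.1838]
spanner 0.85 [212.1 349.5] [ 0.727  -0.3489]
spare_roller 0.83 [379.5 350.4] [ 0.7663 -0.072 ]
```

View pics/top0.png

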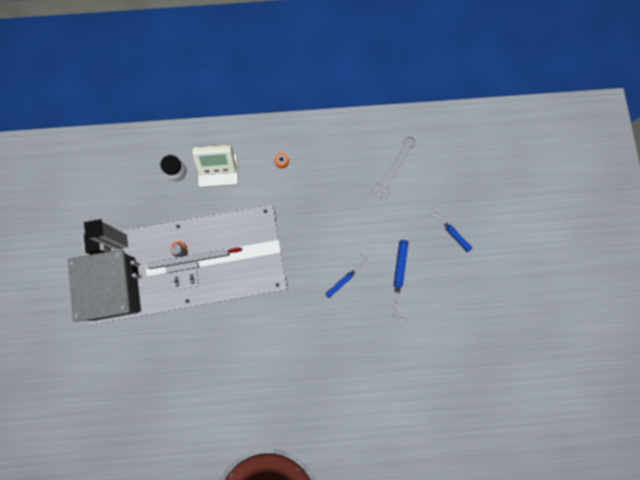

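View pics/scene0.png

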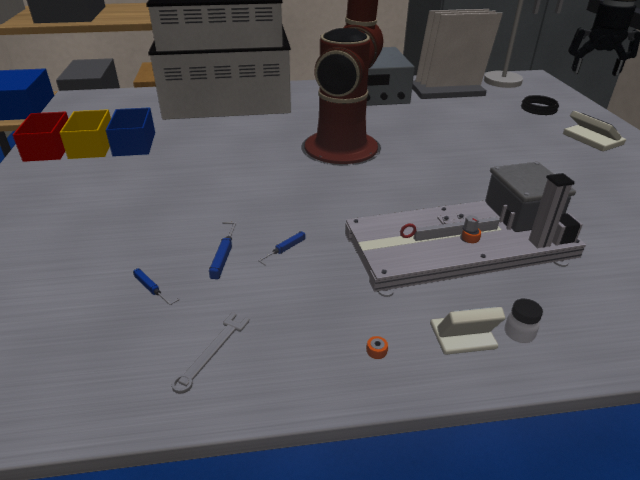

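Hook candidates (scene pixels): (144,282) is small, (221,260) is longest and (288,246) is small. The one at (221,260), or top pixel (400,265), fits as the largest. I'll confirm it in a crop and get its size, together with the rig's yaw and the tool axes.

```bash
python3 - <<'E'
from h import *
np.set_printoptions(precision=4,suppress=True)
p=vision.snapshot("top");s=vision.snapshot("scene")
a=cv2.resize(np.array(p["image"])[195:335,310:490],None,fx=3,fy=3,interpolation=cv2.INTER_CUBIC)
b=cv2.resize(np.array(p["image"])[200:330,60:300],None,fx=3,fy=3,interpolation=cv2.INTER_CUBIC)[:,-1*0:720]
b=cv2.resize(b,(540,292)); a=cv2.resize(a,(386,300)); 
c=np.zeros((600,560,3),np.uint8);c[:300,:386]=a;c[302:594,:540]=b
cv2.imwrite("pics/crop1.png",c[:,:,::-1])
for m in vision.trace(p,"hook")[:4]:
    pts=np.argwhere(m["mask"])[:,::-1];W=np.array([atz(p,x,.02)[:2] for x in pts])
    r=cv2.minAreaRect((W*1000).astype(np.float32));print(round(m["score"],2),m["extent"],r)
    im=np.array(p["image"]).astype(int);bl=[q for q in pts if im[q[1],q[0],2]>im[q[1],q[0],0]+60]
    if len(bl)>5:
        W=np.array([atz(p,x,.024)[:2] for x in bl]);print("handle",cv2.minAreaRect((W*1000).astype(np.float32)))
m=vision.trace(p,"rig")[0];pts=np.argwhere(m["mask"])[:,::-1]
W=np.array([atz(p,x,.054)[:2] for x in pts]);r=cv2.minAreaRect((W*1000).astype(np.float32));print("rig",r)
for c in((273,207),(287,290)): print(atz(p,c,.054))
o=status.observe();print(o["tool_pos"],o["tcp_rot"],o["contact_force"],o["wrist_torque"],o["time_s"])
E
```

```text
0.87 [454.9, 236.8, 27.8, 31.0] ((547.6885986328125, -474.64239501953125), (87.1121597290039, 17.04781150817871), 38.4589729309082)
handle ((542.8452758789062, -478.5662841796875), (74.11840057373047, 15.17154598236084), 36.3221435546875)
0.86 [400.5, 267.6, 17.0, 52.3] ((488.3607177734375, -336.50604248046875), (22.122228622436523, 126.71292877197266), 75.88335418701172)
handle ((493.9414978027344, -338.9618835449219), (18.80093765258789, 109.06745147705078), 75.8514175415039)
0.75 [346.2, 277.8, 37.9, 39.3] ((471.9674072265625, -213.02609252929688), (15.25197982788086, 125.26072692871094), 39.70680236816406)
handle ((455.77130126953125, -193.8918914794922), (12.604454040527344, 75.85640716552734), 37.25869369506836)
rig ((541.70654296875, 168.6660614013672), (233.17279052734375, 473.214599609375), 5.713510513305664)
[ 0.6393 -0.0575  0.054 ]
[ 0.4488 -0.0774  0.054 ]
[0.1768 0.5995 0.2313] [[-0.9592  0.2829  0.    ]
 [ 0.2829  0.9592  0.0001]
 [-0.      0.0001 -1.    ]] [ 0.5343  0.6787 -0.0117] [ 0.0612 -0.0673  0.0072] 1.4
```

View pics/crop1.png

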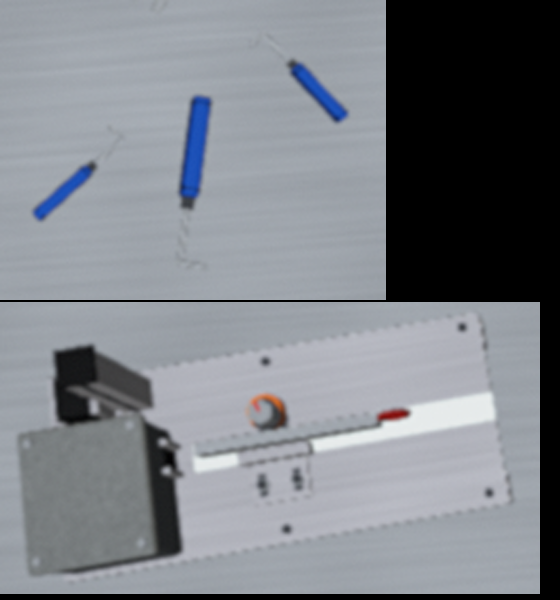

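The middle hook's handle measures 109 mm, so it is the large one. The red line on the bolt head already points off rig +x, so I'm moving in for a closer look.

```bash
python3 -m creep '[{"dz":-60,"dx":-40,"dy":-27},{"dx":-485,"dy":-325,"dz":-60},{"dx":-485,"dy":-325,"dz":-60},{"dx":-485,"dy":-325,"dz":-60},{"dx":-485,"dy":-325,"dz":-60},{"dx":-485,"dy":-325,"dz":-60},{"dx":-485,"dy":-325,"dz":-60},{"dx":-485,"dy":-325,"dz":-60},{"dx":-485,"dy":-325,"dz":-60},{"dx":-485,"dy":-325,"dz":-60},{"dx":-485,"dy":-325,"dz":-60},{"dx":-485,"dy":-325,"dz":-60}]'
python3 -m creep '[{"dz":0},{"dz":0},{"dz":0}]'
python3 - <<'E'
from h import *
np.set_printoptions(precision=4,suppress=True)
o=status.observe();print(o["tool_pos"],o["tcp_rot"],o["qpos"],o["time_s"])
p=vision.snapshot("wrist");save(p,"w1.png");print(ray(p,(320,240)))
for q,z in(("bolt_head",.102),("roller",.054),("gauge",.054),("gauge_ring",.078),("rig",0)):
    for r in vision.place_of(p,q)[:2]: print(q,round(r["score"],2),np.round(r["point"],1),atz(p,r["point"],z)[:2])
E
```

```text
[0.1768 0.5995 0.2313] [[-0.9592  0.2829  0.    ]
 [ 0.2829  0.9592  0.0001]
 [-0.      0.0001 -1.    ]] [66.7486  3.0183 92.4107  0.0008 84.5643 -6.8187] 1.4
(array([0.106 , 0.6207, 0.3744]), array([ 0.2751, -0.0773, -0.9583]))validation failed for argument at $[0]...
validation failed for argument at $[0]...
```

View pics/w1.png

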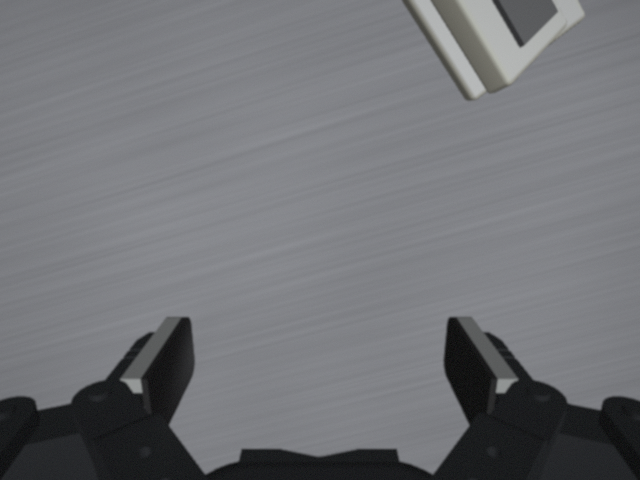

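All fields are needed in every row, so I'm resending in full.

```bash
python3 -m creep '[{"hand":85,"dx":-40,"dy":-27,"dz":-60,"ax":0,"ay":0,"az":0},{"hand":85,"dx":-485,"dy":-325,"dz":-60,"ax":0,"ay":0,"az":0},{"hand":85,"dx":-485,"dy":-325,"dz":-60,"ax":0,"ay":0,"az":0},{"hand":85,"dx":-485,"dy":-325,"dz":-60,"ax":0,"ay":0,"az":0},{"hand":85,"dx":-485,"dy":-325,"dz":-60,"ax":0,"ay":0,"az":0},{"hand":85,"dx":-485,"dy":-325,"dz":-60,"ax":0,"ay":0,"az":0},{"hand":85,"dx":-485,"dy":-325,"dz":-60,"ax":0,"ay":0,"az":0},{"hand":85,"dx":-485,"dy":-325,"dz":-60,"ax":0,"ay":0,"az":0},{"hand":85,"dx":-485,"dy":-325,"dz":-60,"ax":0,"ay":0,"az":0},{"hand":85,"dx":-485,"dy":-325,"dz":-60,"ax":0,"ay":0,"az":0},{"hand":85,"dx":-485,"dy":-325,"dz":-60,"ax":0,"ay":0,"az":0},{"hand":85,"dx":-485,"dy":-325,"dz":-60,"ax":0,"ay":0,"az":0}]'
python3 -m creep '[{"hand":85,"dx":0,"dy":0,"dz":0,"ax":0,"ay":0,"az":0},{"hand":85,"dx":0,"dy":0,"dz":0,"ax":0,"ay":0,"az":0},{"hand":85,"dx":0,"dy":0,"dz":0,"ax":0,"ay":0,"az":0}]'
python3 - <<'E'
from h import *
np.set_printoptions(precision=4,suppress=True)
o=status.observe();print(o["tool_pos"],o["tcp_rot"],o["qpos"],o["time_s"])
p=vision.snapshot("wrist");save(p,"w2.png");print(ray(p,(320,240)))
for q,z in(("bolt_head",.102),("roller",.054),("gauge",.054),("gauge_ring",.078),("rig",0)):
    for r in vision.place_of(p,q)[:2]: print(q,round(r["score"],2),np.round(r["point"],1),atz(p,r["point"],z)[:2])
E
```

```text
time_s: 2.9
tool_pos: [0.5492, 0.1509, 0.2916]
tcp_rot: [[-0.959, 0.283, 0.001], [0.283, 0.959, 0.0], [-0.001, 0.0, -1.0]]
contact_force: [1.1, 0.3, -0.3]
grip_width: 0.0852
finger_force: 0.0
time_s: 3.2
tool_pos: [0.5477, 0.1534, 0.2911]
tcp_rot: [[-0.959, 0.282, -0.0], [0.282, 0.959, 0.0], [0.0, 0.0, -1.0]]
contact_force: [-0.6, -1.1, -0.1]
grip_width: 0.085
finger_force: 0.0
[0.5477 0.1534 0.2911] [[-0.9594  0.2821 -0.0004]
 [ 0.2821  0.9594  0.0004]
 [ 0.0005  0.0002 -1.    ]] [  8.1385  -6.2697  95.851    0.0234  90.4374 -65.476 ] 3.2
(array([0.477 , 0.1745, 0.4342]), array([ 0.2748, -0.0768, -0.9585]))
bolt_head 0.81 [321.4 213.4] [0.5514 0.1551]
roller 0.82 [325.  207.3] [0.5577 0.157 ]
gauge 0.9 [296.  186.1] [0.5319 0.1376]
gauge_ring 0.65 [184.5 239.9] [0.5461 0.0335]
rig 0.84 [312.  167.1] [0.5259 0.1534]
rig 0.33 [295.8 186.2] [0.5398 0.1321]
```

View pics/w2.png

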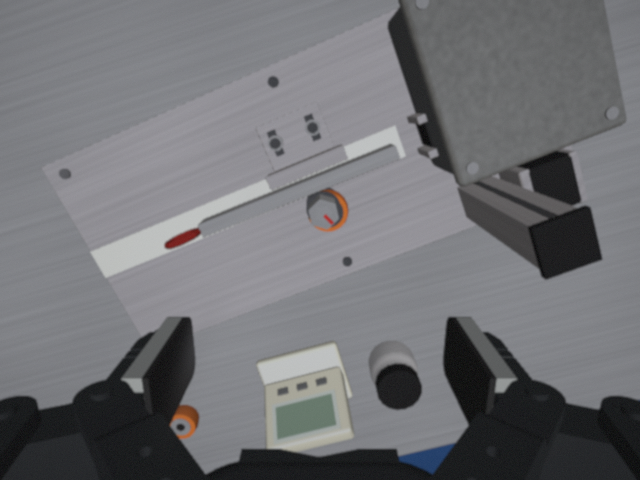

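The bolt head is at (321,213) with its red line pointing lower right to about (333,221), so the turn is already roughly 0.7 rad. The ring is at (184,240), the gauge runs to (395,150), and the fence is at (305,165). Next I'll compute the turn and the rig yaw.

```bash
python3 - <<'E'
from h import *
np.set_printoptions(precision=4,suppress=True)
p=vision.snapshot("wrist");im=np.array(p["image"]).astype(int)
sub=np.zeros(im.shape[:2],bool);sub[195:232,305:350]=1
R,G,B=im[...,0],im[...,1],im[...,2]
red=sub&(R>G+50)&(G<B+25)&(R>110)
pts=np.argwhere(red)[:,::-1];print(len(pts),pts.min(0),pts.max(0))
W=np.array([atz(p,x,.102)[:2] for x in pts]);m=W.mean(0);u=np.linalg.svd(W-m)[2][0];print("red mean",m,"dir",np.degrees(np.arctan2(u[1],u[0])),np.ptp((W-m)@u))
# white strip
w=(im.min(2)>200);w[300:]=0;w[:100]=0
n,l,s,c=cv2.connectedComponentsWithStats(w.astype(np.uint8))
pts=np.argwhere(l>0)[:,::-1];W=np.array([atz(p,x,.054)[:2] for x in pts]);print(len(W),cv2.minAreaRect((W*1000).astype(np.float32)))
m=vision.trace(p,"gauge")[0]["mask"];pts=np.argwhere(m)[:,::-1];W=np.array([atz(p,x,.078)[:2] for x in pts]);print("gauge top",cv2.minAreaRect((W*1000).astype(np.float32)))
for nme,px in(("plate -y edge",[(42,168),(140,330)]),("plate far edge",[(42,168),(395,10)]),("fence face",[(270,190),(346,160)])):
    a,b=[atz(p,q,.054)[:2] for q in px];d=b-a;print(nme,a,b,np.degrees(np.arctan2(d[1],d[0])))
for x in((184.5,240),):print(atz(p,x,.078))
cv2.imwrite("pics/c2.png",cv2.resize(im[190:240,295:360].astype(np.uint8)[:,:,::-1],None,fx=10,fy=10,interpolation=cv2.INTER_CUBIC))
E
```

```text
51 [322 195] [347 230]
red mean [0.5572 0.1618] dir -66.73178959735449 0.029001670236020845Traceback (most recent call last):
  File "<stdin>", line 12, in <module>
cv2.error: OpenCV(4.12.0) /io/opencv/modules/imgproc/src/convhull.cpp:143: error: (-215:Assertion failed) total >= 0 && (depth == CV_32F || depth == CV_32S) in function 'convexHull'
```

```bash
python3 - <<'E'
from h import *
np.set_printoptions(precision=4,suppress=True)
p=vision.snapshot("wrist");im=np.array(p["image"]).astype(int)
cv2.imwrite("pics/c2.png",cv2.resize(im[190:240,295:360].astype(np.uint8)[:,:,::-1],None,fx=10,fy=10,interpolation=cv2.INTER_CUBIC))
m=vision.trace(p,"gauge")[0]["mask"];pts=np.argwhere(m)[:,::-1];W=np.array([atz(p,x,.078)[:2] for x in pts]);print("gauge top",cv2.minAreaRect((W*1000).astype(np.float32)))
for nme,px in(("plate -y edge",[(42,168),(140,330)]),("plate far edge",[(42,168),(395,10)]),("fence face",[(270,190),(346,160)])):
    a,b=[atz(p,q,.054)[:2] for q in px];d=b-a;print(nme,a,b,np.degrees(np.arctan2(d[1],d[0])))
E
```

```text
gauge top ((533.9229125976562, 121.12705993652344), (15.241780281066895, 212.8744354248047), 5.769688606262207)
plate -y edge [ 0.4543 -0.0722] [ 0.6255 -0.0524] 6.593934626577895
plate far edge [ 0.4543 -0.0722] [0.4198 0.2547] 96.03491333387223
fence face [0.5291 0.1142] [0.5226 0.1863] 95.16212626074329
```

View pics/c2.png

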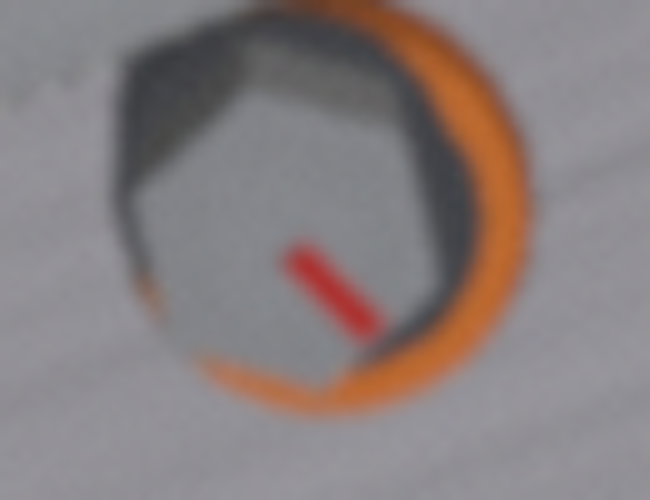

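Hex top centre is at about pixel (323.6,213.8) and the red line lies at about 27° in world. With rig yaw near 6°, the turn is about 0.37 rad. I'll align the closing axis with the flats (27°) and look again from close by.

```bash
python3 -m creep '[{"hand":85,"dx":-3,"dy":3,"dz":20,"ax":0,"ay":0,"az":0.14},{"hand":85,"dx":-3,"dy":3,"dz":50,"ax":0,"ay":0,"az":0.28},{"hand":85,"dx":-3,"dy":3,"dz":90,"ax":0,"ay":0,"az":0.42},{"hand":85,"dx":-3,"dy":3,"dz":121,"ax":0,"ay":0,"az":0.56},{"hand":85,"dx":-3,"dy":3,"dz":121,"ax":0,"ay":0,"az":0.70},{"hand":85,"dx":-3,"dy":3,"dz":121,"ax":0,"ay":0,"az":0.813},{"hand":85,"dx":-3,"dy":3,"dz":121,"ax":0,"ay":0,"az":0.813},{"hand":60,"dx":-3,"dy":3,"dz":121,"ax":0,"ay":0,"az":0.813},{"hand":60,"dx":-3,"dy":3,"dz":121,"ax":0,"ay":0,"az":0.813}]'
python3 - <<'E'
from h import *
np.set_printoptions(precision=4,suppress=True)
o=status.observe();print(o["tool_pos"],o["tcp_rot"],o["qpos"],o["wrist_torque"],o["time_s"])
p=vision.snapshot("wrist");print(proj(p,(.552,.1555,.102)))
print(vision.place_of(p,"bolt_head")[:2])
u,v=proj(p,(.552,.1555,.102)).astype(int);u0,v0=max(u-80,0),max(min(v-60,360),0);print(u0,v0)
save(p,"c3.png",(u0,v0,u0+160,v0+120),5)
E
```

```text
time_s: 4.55
tool_pos: [0.5521, 0.1548, 0.1706]
tcp_rot: [[-0.455, 0.89, 0.001], [0.89, 0.455, 0.0], [-0.0, 0.001, -1.0]]
contact_force: [0.1, -0.0, -0.0]
grip_width: 0.0606
finger_force: 0.0
[0.5521 0.1548 0.1706] [[-0.4552  0.8904  0.0007]
 [ 0.8904  0.4552  0.0001]
 [-0.0002  0.0007 -1.    ]] [  8.2309  -1.4263 102.806    0.      78.5804 -18.8497] [ 0.0378 -0.0385 -0.049 ] 4.55
[317.9381 259.2505]
[{'point': [321.9, 258.4], 'score': 0.72}, {'point': [286.7, 200.4], 'score': 0.26}]
237 199
```

View pics/c3.png

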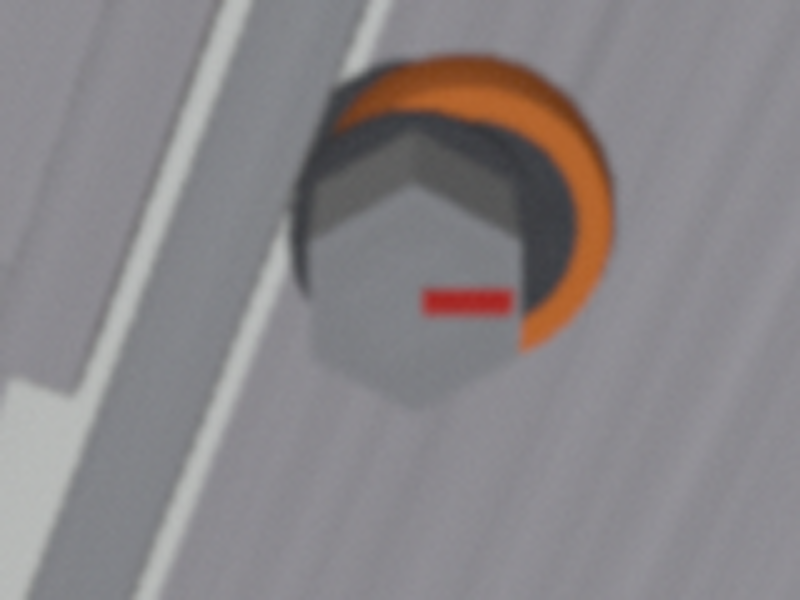

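The close look shows the hex flats exactly square to the fingers, with the head centred at pixel (320,258). That puts the turn at about 0.38 rad. Descending to grip.

```bash
python3 -m creep '[{"hand":60,"dx":1,"dy":0.7,"dz":40,"ax":0,"ay":0,"az":0},{"hand":60,"dx":1,"dy":0.7,"dz":75,"ax":0,"ay":0,"az":0},{"hand":60,"dx":1,"dy":0.7,"dz":87,"ax":0,"ay":0,"az":0},{"hand":60,"dx":1,"dy":0.7,"dz":87,"ax":0,"ay":0,"az":0},{"hand":15,"dx":1,"dy":0.7,"dz":87,"ax":0,"ay":0,"az":0},{"hand":15,"dx":1,"dy":0.7,"dz":87,"ax":0,"ay":0,"az":0},{"hand":15,"dx":1,"dy":0.7,"dz":87,"ax":0,"ay":0,"az":0},{"hand":15,"dx":1,"dy":0.7,"dz":87,"ax":0,"ay":0,"az":0},{"hand":15,"dx":1,"dy":0.7,"dz":87,"ax":0,"ay":0,"az":0},{"hand":15,"dx":1,"dy":0.7,"dz":87,"ax":0,"ay":0,"az":0}]' 50
python3 -c "
from h import *
o=status.observe();print(o['tool_pos'],o['contact_force'],o['wrist_torque'],o['grip_width'],o['finger_force'],o['time_s'])"
```

```text
time_s: 5.65
tool_pos: [0.5525, 0.1556, 0.0859]
tcp_rot: [[-0.454, 0.891, 0.0], [0.891, 0.454, -0.001], [-0.001, -0.0, -1.0]]
contact_force: [-6.0, -2.5, 7.1]
grip_width: 0.0206
finger_force: 50.0
[0.55246887 0.15555513 0.08591475] [-5.96577314 -2.53337948  7.1294596 ] [-0.45444808  0.91280758  0.04597953] 0.020607492814420706 50.04443960264325 5.65
```

```bash
python3 -m creep '[{"hand":15,"dx":0,"dy":-0.5,"dz":-2,"ax":0,"ay":0,"az":0},{"hand":15,"dx":0,"dy":-0.5,"dz":-2,"ax":0,"ay":0,"az":-0.12},{"hand":15,"dx":0,"dy":-0.5,"dz":-2,"ax":0,"ay":0,"az":-0.24},{"hand":15,"dx":0,"dy":-0.5,"dz":-2,"ax":0,"ay":0,"az":-0.36},{"hand":15,"dx":0,"dy":-0.5,"dz":-2,"ax":0,"ay":0,"az":-0.48},{"hand":15,"dx":0,"dy":-0.5,"dz":-2,"ax":0,"ay":0,"az":-0.60},{"hand":15,"dx":0,"dy":-0.5,"dz":-2,"ax":0,"ay":0,"az":-0.7},{"hand":15,"dx":0,"dy":-0.5,"dz":-2,"ax":0,"ay":0,"az":-0.75},{"hand":15,"dx":0,"dy":-0.5,"dz":-2,"ax":0,"ay":0,"az":-0.75}]'
python3 - <<'E'
from h import *
np.set_printoptions(precision=4,suppress=True)
o=status.observe();print(o["contact_force"],o["wrist_torque"],np.degrees(np.arctan2(o["tcp_rot"][1][1],o["tcp_rot"][0][1])))
for i in range(3):
    vision.snapshot("wrist"); o=status.observe();print(o["contact_force"],o["wrist_torque"],o["time_s"])
E
```

```text
time_s: 6.55
tool_pos: [0.5525, 0.1558, 0.086]
tcp_rot: [[-0.939, 0.343, 0.002], [0.343, 0.939, 0.0], [-0.002, 0.001, -1.0]]
contact_force: [2.5, -1.2, -2.3]
grip_width: 0.0205
finger_force: 50.4
[ 2.4658 -1.2263 -2.2648] [-0.047  -0.3399  0.0057] 69.94867552158253
[ 2.2408 -1.2099 -1.8847] [-0.0697 -0.3399  0.0617] 6.6
[ 1.8853 -0.2161 -0.7492] [-0.0756 -0.4052  0.0047] 6.65
[ 2.266   0.3418 -1.2648] [-0.0683 -0.3624  0.0338] 6.7
```

Torque noise is too large for feeling the contact, so I'll track the gauge's edge across the feed in rectified wrist images as I close the roller.

```bash
cat > g.py <<'E'
from h import *
np.set_printoptions(precision=3,suppress=True,linewidth=160)
YAW=np.radians(5.9);B=np.array([.5527,.156]);ex=np.array([np.cos(YAW),np.sin(YAW)]);ey=np.array([-ex[1],ex[0]])
def rect(p,z,xs=(-45,-10),ys=(-70,60),res=4):
    src=[];dst=[]
    for i in xs:
        for j in ys:
            w=B+(ex*i+ey*j)/1000;src.append(proj(p,(*w,z)));dst.append(((i-xs[0])*res,(j-ys[0])*res))
    H=cv2.getPerspectiveTransform(np.float32(src),np.float32(dst))
    return cv2.warpPerspective(np.array(p["image"])[:,:,::-1].copy(),H,((xs[1]-xs[0])*res,(ys[1]-ys[0])*res))
def turn():
    o=status.observe();R=np.array(o["tcp_rot"]);return np.arctan2(R[1,1],R[0,1])-YAW
def edges(im,res=4,x0=-45):
    g=cv2.GaussianBlur(im.mean(2).mean(0)[None],(9,1),1.5)[0];d=np.gradient(g)
    k=[i for i in range(2,len(d)-2) if abs(d[i])==max(abs(d[i-2:i+3])) and abs(d[i])>1.5]
    return [(round(x0+i/res,2),round(d[i],1)) for i in k]
E
python3 - <<'E'
from g import *
p=vision.snapshot("wrist");r=rect(p,.078);cv2.imwrite("pics/r1.png",cv2.resize(np.rot90(r),None,fx=1.5,fy=1.5));print(r.shape,turn())
for a,b in((-60,-40),(-40,-20),(20,40),(40,58)):
    print(a,edges(r[(a+70)*4:(b+70)*4]))
E
```

```text
(520, 140, 3) 1.117374648285027
-60 [(-42.5, np.float64(8.0)), (-32.25, np.float64(-18.6)), (-27.0, np.float64(7.8)), (-15.0, np.float64(3.0))]
-40 [(-44.5, np.float64(-2.3)), (-42.5, np.float64(7.1)), (-31.75, np.float64(-8.3)), (-27.0, np.float64(6.5)), (-15.0, np.float64(3.0))]
20 [(-44.5, np.float64(-2.1)), (-42.5, np.float64(8.3)), (-31.5, np.float64(-10.6)), (-26.75, np.float64(8.3)), (-14.75, np.float64(3.1))]
40 [(-42.5, np.float64(8.4)), (-32.0, np.float64(-19.0)), (-26.75, np.float64(8.7)), (-14.75, np.float64(3.6))]
```

View pics/r1.png

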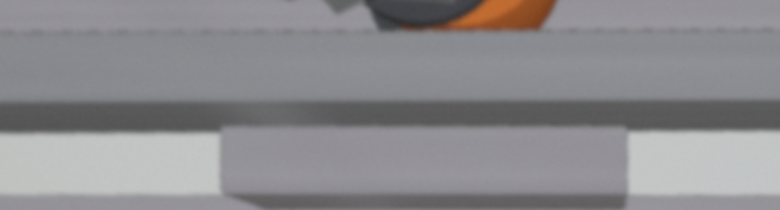

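The rectified view is clean: gauge edges at x = −27 and −14.9 (relative to the bolt), fence spanning y from −33 to +33. Closing on while tracking the −27 edge.

```bash
cat > t.py <<'E'
from g import *
p=vision.snapshot("wrist");r=rect(p,.078)
o=status.observe();print("turn",round(turn(),3),"tau",np.array(o["wrist_torque"])[2],np.array(o["contact_force"]),o["time_s"])
for a,b in((-60,-40),(20,32),(40,58)): print(a,[(float(x),float(d)) for x,d in edges(r[(a+70)*4:(b+70)*4]) if -36<x<-12])
E
python3 -m creep '[{"hand":15,"dx":0,"dy":0,"dz":0,"ax":0,"ay":0,"az":-0.12},{"hand":15,"dx":0,"dy":0,"dz":0,"ax":0,"ay":0,"az":-0.24},{"hand":15,"dx":0,"dy":0,"dz":0,"ax":0,"ay":0,"az":-0.36},{"hand":15,"dx":0,"dy":0,"dz":0,"ax":0,"ay":0,"az":-0.36}]' >/dev/null; python3 t.py
python3 -m creep '[{"hand":15,"dx":0,"dy":0,"dz":0,"ax":0,"ay":0,"az":-0.12},{"hand":15,"dx":0,"dy":0,"dz":0,"ax":0,"ay":0,"az":-0.15},{"hand":15,"dx":0,"dy":0,"dz":0,"ax":0,"ay":0,"az":-0.15}]' >/dev/null; python3 t.py
```

```text
turn 1.475 tau 0.12608792961563184 [ 3.228  0.013 -0.402] 7.2
-60 [(-34.5, -18.2), (-28.5, 7.7), (-16.5, 3.1)]
20 [(-31.5, -9.7), (-29.25, 8.2), (-17.0, 2.8)]
40 [(-35.25, -18.5), (-29.5, 8.3), (-17.25, 3.0)]
turn 1.625 tau -0.011334788946574399 [4.037 0.534 0.631] 7.55
-60 [(-34.75, -18.7), (-29.0, 7.9), (-17.0, 2.9)]
20 [(-31.5, -9.7), (-29.75, 8.0), (-17.75, 2.8)]
40 [(-30.25, 8.2), (-18.0, 2.5)]
```

```bash

python3 -m creep '[{"hand":15,"dx":0,"dy":0,"dz":0,"ax":0,"ay":0,"az":-0.1},{"hand":15,"dx":0,"dy":0,"dz":0,"ax":0,"ay":0,"az":-0.1}]' >/dev/null; python3 t.py
python3 -m creep '[{"hand":15,"dx":0,"dy":0,"dz":0,"ax":0,"ay":0,"az":-0.1},{"hand":15,"dx":0,"dy":0,"dz":0,"ax":0,"ay":0,"az":-0.1}]' >/dev/null; python3 t.py
python3 -m creep '[{"hand":15,"dx":0,"dy":0,"dz":0,"ax":0,"ay":0,"az":-0.1},{"hand":15,"dx":0,"dy":0,"dz":0,"ax":0,"ay":0,"az":-0.1}]' >/dev/null; python3 t.py
```

```text
turn 1.725 tau 0.04124863936642796 [3.831 0.585 1.402] 7.8
-60 [(-35.5, -19.0), (-29.75, 7.9), (-17.75, 2.9)]
20 [(-31.5, -9.7), (-30.0, 7.9), (-17.75, 2.6)]
40 [(-35.5, -18.1), (-30.0, 8.2), (-17.75, 2.6)]
turn 1.824 tau -0.030802472097861466 [5.103 1.035 2.117] 8.05
-60 [(-35.25, -18.8), (-30.0, 8.0), (-17.75, 2.9)]
20 [(-31.5, -9.6), (-30.0, 7.9), (-17.75, 2.6)]
40 [(-35.5, -17.9), (-30.0, 8.3), (-17.75, 2.6)]
turn 1.925 tau -0.05397809948896929 [5.517 1.452 1.485] 8.3
-60 [(-35.0, -19.1), (-30.0, 8.0), (-17.75, 3.0)]
20 [(-31.5, -9.5), (-30.0, 7.9), (-17.75, 2.5)]
40 [(-35.0, -18.2), (-30.0, 8.3), (-17.75, 2.4)]
```

The gauge stopped against the fence at about turn 1.7. I'm now at 1.925, so I'll test the drag by nudging the ring towards +y with the closed fingers.

```bash

python3 -m creep '[{"hand":50,"dx":0,"dy":0,"dz":0,"ax":0,"ay":0,"az":0},{"hand":50,"dx":0,"dy":0,"dz":0,"ax":0,"ay":0,"az":0},{"hand":50,"dx":0,"dy":0,"dz":-30,"ax":0,"ay":0,"az":0},{"hand":0,"dx":10,"dy":-18,"dz":-60,"ax":0,"ay":0,"az":0.12},{"hand":0,"dx":35,"dy":-64,"dz":-60,"ax":0,"ay":0,"az":0.24},{"hand":0,"dx":57,"dy":-105,"dz":-60,"ax":0,"ay":0,"az":0.353},{"hand":0,"dx":79,"dy":-146,"dz":-60,"ax":0,"ay":0,"az":0.353},{"hand":0,"dx":79,"dy":-146,"dz":-60,"ax":0,"ay":0,"az":0.353},{"hand":0,"dx":79,"dy":-146,"dz":-20,"ax":0,"ay":0,"az":0.353},{"hand":0,"dx":79,"dy":-146,"dz":13,"ax":0,"ay":0,"az":0.353},{"hand":0,"dx":79,"dy":-146,"dz":13,"ax":0,"ay":0,"az":0.353},{"hand":0,"dx":79,"dy":-146,"dz":13,"ax":0,"ay":0,"az":0.353}]' 
cat > f.py <<'E'
from g import *
F=[]
o=status.observe();F.append(o["contact_force"])
for i in range(3): vision.snapshot("wrist");o=status.observe();F.append(o["contact_force"])
F=np.array(F);d=np.array(o["tool_pos"])[:2]-B
print("Fy'",F[:,:2]@ey,"Fx'",F[:,:2]@ex,"Fz",F[:,2],"xy'",d@ex*1000,d@ey*1000,o["tool_pos"][2],o["time_s"])
E
python3 f.py
python3 - <<'E'
from g import *
p=vision.snapshot("top")
r=rect(p,.102,(-20,20),(-20,20),8)
for q,z in(("gauge_ring",.078),): 
  for c in("top","scene"):
    p=vision.snapshot(c)
    for t in vision.place_of(p,q)[:1]:
        w=(atz(p,t["point"],z)[:2]-B);print(c,t["score"],w@ex*1000,w@ey*1000)
E
```

```text
time_s: 9.5
tool_pos: [0.5447, -0.0094, 0.0715]
tcp_rot: [[-0.994, -0.107, -0.003], [-0.107, 0.994, 0.001], [0.003, 0.001, -1.0]]
contact_force: [-0.1, -0.1, 0.9]
grip_width: 0.0003
finger_force: 0.0
Fy' [-0.109 -0.58   1.189 -0.337] Fx' [-0.095  0.64   0.47   0.487] Fz [ 0.882 -0.551 -0.117  0.611] xy' -22.489309838795798 -164.54880808159612 0.074542511331362 9.65
top 0.59 -18.93934129286014 -127.26924668791864
scene 0.81 -21.09186229229593 -127.34266297032495
```

```bash

python3 -m creep '[{"hand":0,"dx":0,"dy":3,"dz":0,"ax":0,"ay":0,"az":0},{"hand":0,"dx":0,"dy":6,"dz":0,"ax":0,"ay":0,"az":0}]' >/dev/null;python3 f.py
for i in 1 2 3 4; do python3 -m creep '[{"hand":0,"dx":0,"dy":1,"dz":0,"ax":0,"ay":0,"az":0},{"hand":0,"dx":0,"dy":2.5,"dz":0,"ax":0,"ay":0,"az":0}]' >/dev/null;python3 f.py; done
```

```text
Fy' [-0.435 -0.073 -0.222 -0.217] Fx' [-0.13   0.203 -0.797  0.586] Fz [ 0.078  0.001 -0.894 -0.856] xy' -24.159363688183692 -158.24737256694127 0.07209839639462258 10.25
Fy' [-0.405  0.212  0.458 -0.529] Fx' [ 0.13   0.606 -1.073 -0.269] Fz [ 0.337 -0.512 -0.491 -0.076] xy' -24.069729775786474 -155.99648043805993 0.0721678409767589 10.6
Fy' [ 0.542  0.317  0.677 -0.892] Fx' [-0.025 -0.192  0.349  0.372] Fz [-0.153  0.696 -0.552 -0.075] xy' -24.0766369890768 -153.45285695414435 0.0721980448091348 10.95
Fy' [-7.314 -4.921 -5.413 -4.693] Fx' [-0.089  0.093 -0.652 -0.115] Fz [-0.216 -0.057 -1.324 -1.234] xy' -24.029865669562923 -152.0514824982013 0.07226894672419233 11.3
Fy' [-9.854 -8.055 -7.995 -9.041] Fx' [-0.631  0.907 -0.364 -0.382] Fz [-0.979 -0.721 -0.962 -1.744] xy' -23.993592877070952 -150.5612044254167 0.07236294227822948 11.65
```

```bash

for i in 1 2 3; do python3 -m creep '[{"hand":0,"dx":0,"dy":0.7,"dz":0,"ax":0,"ay":0,"az":0},{"hand":0,"dx":0,"dy":1.4,"dz":0,"ax":0,"ay":0,"az":0}]' >/dev/null;python3 f.py; done
```

```text
Fy' [-8.943 -8.195 -8.942 -9.197] Fx' [-0.102 -0.301  0.62  -0.769] Fz [-1.15  -1.038 -1.021 -1.442] xy' -24.032845719177132 -149.18837491562334 0.07233735024845857 12.0
Fy' [-8.991 -9.201 -8.392 -8.189] Fx' [-1.132  0.224 -0.134 -0.101] Fz [-1.005 -0.885 -1.166 -0.616] xy' -24.005866162041965 -147.72566036416652 0.07235397357188464 12.35
Fy' [-7.896 -8.83  -8.041 -7.842] Fx' [-0.243 -0.492  0.07  -0.106] Fz [-0.604 -0.985 -1.529 -1.571] xy' -24.044513878189697 -146.23836476391216 0.07231227058433244 12.7
```

Sliding drag reads about 8.6 N in the push test, so the setting is right or very close; the hook pull will verify it. Now to the hook.

```bash

python3 -m creep '[{"hand":0,"dx":0,"dy":-20,"dz":0,"ax":0,"ay":0,"az":0},{"hand":40,"dx":5,"dy":-40,"dz":-40,"ax":0,"ay":0,"az":0},{"hand":60,"dx":18,"dy":-85,"dz":-58,"ax":0,"ay":0,"az":0.1},{"hand":60,"dx":30,"dy":-133,"dz":-58,"ax":0,"ay":0,"az":0.2},{"hand":60,"dx":42,"dy":-180,"dz":-58,"ax":0,"ay":0,"az":0.3},{"hand":60,"dx":54,"dy":-228,"dz":-58,"ax":0,"ay":0,"az":0.349},{"hand":60,"dx":66,"dy":-276,"dz":-58,"ax":0,"ay":0,"az":0.349},{"hand":60,"dx":80,"dy":-320,"dz":-58,"ax":0,"ay":0,"az":0.349},{"hand":60,"dx":87,"dy":-340,"dz":-58,"ax":0,"ay":0,"az":0.349},{"hand":60,"dx":87,"dy":-340,"dz":-58,"ax":0,"ay":0,"az":0.349},{"hand":60,"dx":87,"dy":-340,"dz":-58,"ax":0,"ay":0,"az":0.349}]' 
python3 - <<'E'
from g import *
p=vision.snapshot("wrist");o=status.observe();im=np.array(p["image"]).astype(int)
bl=(im[...,2]>im[...,0]+60);bl[440:]=0
n,l,s,c=cv2.connectedComponentsWithStats(bl.astype(np.uint8));k=1+np.argmax(s[1:,4]);print(s[k])
pts=np.argwhere(l==k)[:,::-1];W=np.array([atz(p,x,.022)[:2] for x in pts]);print(cv2.minAreaRect((W*1000).astype(np.float32)))
for t in vision.place_of(p,"hook_tip")[:2]: print(t,atz(p,t["point"],.012))
for t in vision.place_of(p,"hook")[:2]: print(t,atz(p,t["point"],0))
print(o["tool_pos"],o["tcp_rot"]);save(p,"w4.png")
E
```

```text
time_s: 13.8
tool_pos: [0.4934, -0.337, 0.13]
tcp_rot: [[-0.971, 0.24, 0.0], [0.24, 0.971, 0.001], [0.0, 0.001, -1.0]]
contact_force: [0.7, -0.1, -0.7]
grip_width: 0.0601
finger_force: 0.0
[ 301  151   32  172 5017]
((495.2362976074219, -337.93597412109375), (18.334871292114258, 108.76309967041016), 76.4412612915039)
{'point': [267.6, 20.4], 'score': 0.93} [ 0.368 -0.334  0.012]
{'point': [249.0, 401.6], 'score': 0.71} [ 0.603 -0.415  0.012]
{'point': [313.8, 232.4], 'score': 0.96} [ 0.495 -0.34   0.   ]
{'point': [531.5, 120.2], 'score': 0.88} [ 0.458 -0.193  0.   ]
[ 0.494 -0.336  0.13 ] [[-0.971  0.239 -0.   ]
 [ 0.239  0.971  0.001]
 [ 0.     0.001 -1.   ]]
```

```bash

python3 -m creep '[{"hand":60,"dx":-1.5,"dy":-1.7,"dz":50,"ax":0,"ay":0,"az":0},{"hand":60,"dx":-1.5,"dy":-1.7,"dz":98,"ax":0,"ay":0,"az":0},{"hand":50,"dx":-1.5,"dy":-1.7,"dz":125,"ax":0,"ay":0,"az":0},{"hand":50,"dx":-1.5,"dy":-1.7,"dz":125,"ax":0,"ay":0,"az":0},{"hand":10,"dx":-1.5,"dy":-1.7,"dz":125,"ax":0,"ay":0,"az":0},{"hand":10,"dx":-1.5,"dy":-1.7,"dz":125,"ax":0,"ay":0,"az":0},{"hand":10,"dx":-1.5,"dy":-1.7,"dz":125,"ax":0,"ay":0,"az":0},{"hand":10,"dx":-1.5,"dy":-1.7,"dz":125,"ax":0,"ay":0,"az":0},{"hand":10,"dx":-1.5,"dy":-1.7,"dz":125,"ax":0,"ay":0,"az":0},{"hand":10,"dx":-1.5,"dy":-1.7,"dz":125,"ax":0,"ay":0,"az":0}]' 80
```

```text
time_s: 14.95
tool_pos: [0.4963, -0.3406, 0.0083]
tcp_rot: [[-0.971, 0.239, 0.004], [0.239, 0.971, -0.003], [-0.004, -0.002, -1.0]]
contact_force: [-0.1, 2.1, 5.9]
grip_width: 0.0177
finger_force: 81.5
```

```bash

python3 -m creep '[{"hand":10,"dx":0,"dy":0,"dz":-30,"ax":0,"ay":0,"az":0},{"hand":10,"dx":0,"dy":0,"dz":-75,"ax":0,"ay":0,"az":0.1},{"hand":10,"dx":-2,"dy":20,"dz":-115,"ax":0,"ay":0,"az":0.24},{"hand":10,"dx":-5,"dy":50,"dz":-140,"ax":0,"ay":0,"az":0.38},{"hand":10,"dx":-10,"dy":85,"dz":-140,"ax":0,"ay":0,"az":0.52},{"hand":10,"dx":-15,"dy":125,"dz":-140,"ax":0,"ay":0,"az":0.66},{"hand":10,"dx":-20,"dy":165,"dz":-140,"ax":0,"ay":0,"az":0.8},{"hand":10,"dx":-25,"dy":205,"dz":-140,"ax":0,"ay":0,"az":0.94},{"hand":10,"dx":-29,"dy":240,"dz":-140,"ax":0,"ay":0,"az":1.08},{"hand":10,"dx":-32,"dy":269,"dz":-140,"ax":0,"ay":0,"az":1.225},{"hand":10,"dx":-32,"dy":269,"dz":-140,"ax":0,"ay":0,"az":1.225},{"hand":10,"dx":-32,"dy":269,"dz":-140,"ax":0,"ay":0,"az":1.225}]' 
python3 - <<'E'
from g import *
p=vision.snapshot("wrist");o=status.observe();z=o["tool_pos"][2]
rel=lambda w:((w[:2]-B)@ex*1000,(w[:2]-B)@ey*1000)
for t in vision.place_of(p,"hook_tip")[:2]: print("tip",t,rel(atz(p,t["point"],z+.0037)))
for t in vision.place_of(p,"gauge_ring")[:2]: print("ring",t,rel(atz(p,t["point"],.078)))
print("tcp",rel(np.array(o["tool_pos"])),z,o["tcp_rot"],o["contact_force"],o["grip_width"]);save(p,"w5.png")
for c in ("top","scene"):
  q=vision.snapshot(c)
  for t in vision.place_of(q,"gauge_ring")[:1]: print("ring",c,t,rel(atz(q,t["point"],.078)))
E
```

```text
time_s: 16.15
tool_pos: [0.59, -0.0856, 0.1456]
tcp_rot: [[-0.107, 0.994, 0.0], [0.994, 0.107, -0.001], [-0.001, 0.0, -1.0]]
contact_force: [-0.2, 0.4, -1.5]
grip_width: 0.0175
finger_force: 80.4
tcp (np.float64(12.034740295818379), np.float64(-244.84039286552124)) 0.14549512757071295 [[-0.105  0.994  0.   ]
 [ 0.994  0.105 -0.001]
 [-0.001  0.    -1.   ]] [ 0.488  0.167 -0.855] 0.018167347730918285
ring scene {'point': [408.5, 233.2], 'score': 0.85} (np.float64(-14.057385029976231), np.float64(-122.50279129951238))
```

View pics/w5.png

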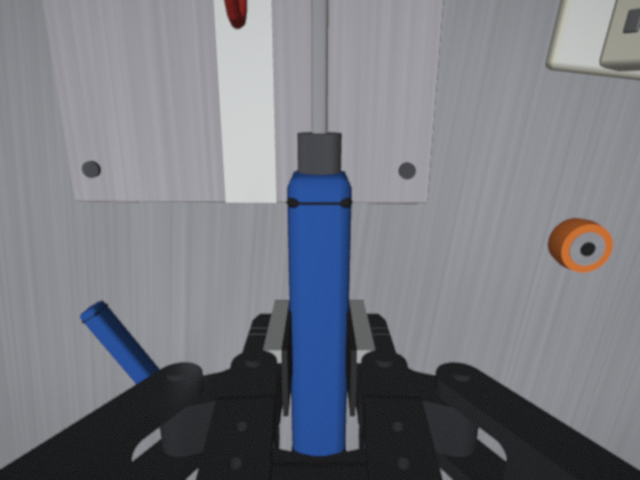

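The hook is held straight with its rod pointing along the feed (column 320). The ring's near end shows at (237,27), left of the rod as planned. Computing the ring's position from that.

```bash

python3 - <<'E'
from g import *
p=vision.snapshot("wrist");o=status.observe()
rel=lambda w:np.array(((w[:2]-B)@ex*1000,(w[:2]-B)@ey*1000))
print("ring end",rel(atz(p,(237,27),.078)),"plate edge",rel(atz(p,(250,202),.054)),"rod",rel(atz(p,(320,60),.149)),rel(atz(p,(319,5),.149)))
im=np.array(p["image"]).astype(int);m=(im[...,0]>im[...,1]+60)&(im[...,2]<im[...,0]-60);m[60:]=0;m[:,300:]=0
pt=np.argwhere(m);print(pt.max(0),pt[:,1].min(),pt[:,1].max())
for c in("top","scene"):
  q=vision.snapshot(c);t=vision.trace(q,"gauge_ring")
  im=np.array(q["image"]).astype(int);u=proj(q,(*(B+ex*-.024+ey*-.118),.078)).astype(int)
  m=(im[...,0]>im[...,1]+50)&(im[...,0]>im[...,2]+50)
  k=np.zeros_like(m);k[u[1]-18:u[1]+18,u[0]-22:u[0]+22]=1;m&=k
  pt=np.argwhere(m)[:,::-1];print(c,u,len(pt),pt.min(0),pt.max(0),rel(atz(q,(pt.min(0)+pt.max(0))/2,.078)))
  W=np.array([rel(atz(q,x,.078)) for x in pt]);print(W.min(0),W.max(0),W.mean(0))
o=status.observe();print(o["time_s"])
E
```

```text
ring end [ -24.106 -134.869] plate edge [ -25.813 -218.817] rod [  12.691 -155.935] [  12.365 -141.152]
[ 16 244] 226 244
top [231 250] 1026 [212 232] [252 267] [ -21.21  -118.538]
[ -67.052 -167.54 ] [ 24.115 -75.064] [ -19.869 -124.373]
scene [408 230] 28 [405 223] [416 235] [ -26.422 -113.18 ]
[ -46.648 -130.151] [ -7.778 -97.119] [ -28.063 -114.113]
16.75
```

Ring centre is at y′ ≈ −118 and the tip is in line with it, 7 mm clear on the +x side. Lowering and inserting.

```bash

python3 -m creep '[{"hand":10,"dx":0,"dy":0,"dz":40,"ax":0,"ay":0,"az":0},{"hand":10,"dx":0,"dy":0,"dz":71,"ax":0,"ay":0,"az":0},{"hand":10,"dx":0,"dy":0,"dz":71,"ax":0,"ay":0,"az":0},{"hand":10,"dx":0,"dy":-6,"dz":71,"ax":0,"ay":0,"az":0},{"hand":10,"dx":0,"dy":-12,"dz":71,"ax":0,"ay":0,"az":0},{"hand":10,"dx":0,"dy":-12,"dz":71,"ax":0,"ay":0,"az":0}]' ;python3 f.py
python3 -m creep '[{"hand":10,"dx":0,"dy":-6,"dz":0,"ax":0,"ay":0,"az":0},{"hand":10,"dx":0,"dy":-12,"dz":0,"ax":0,"ay":0,"az":0},{"hand":10,"dx":0,"dy":-12,"dz":0,"ax":0,"ay":0,"az":0}]' >/dev/null;python3 f.py
python3 - <<'E'
from g import *
p=vision.snapshot("scene");u=proj(p,(*(B+ex*-.02+ey*-.13),.078)).astype(int);save(p,"s5.png",(u[0]-80,u[1]-60,u[0]+80,u[1]+60),5)
E
```

```text
time_s: 17.35
tool_pos: [0.5787, -0.0876, 0.0765]
tcp_rot: [[-0.104, 0.995, 0.003], [0.995, 0.104, -0.001], [-0.001, 0.003, -1.0]]
contact_force: [-0.8, 0.8, -0.7]
grip_width: 0.0182
finger_force: 80.4
Fy' [ 0.904  0.306  0.355 -0.311] Fx' [-0.736 -0.412  0.929 -0.77 ] Fz [-0.712 -0.526 -1.79  -0.872] xy' 0.9984411770320584 -244.83550709030234 0.0757912426688892 17.5
Fy' [0.042 0.092 0.456 1.363] Fx' [-0.262 -0.011  0.292 -0.034] Fz [ 0.079 -0.8   -1.685 -0.456] xy' -11.884850376659019 -244.4801821525801 0.07417977012292058 17.95
```

View pics/s5.png

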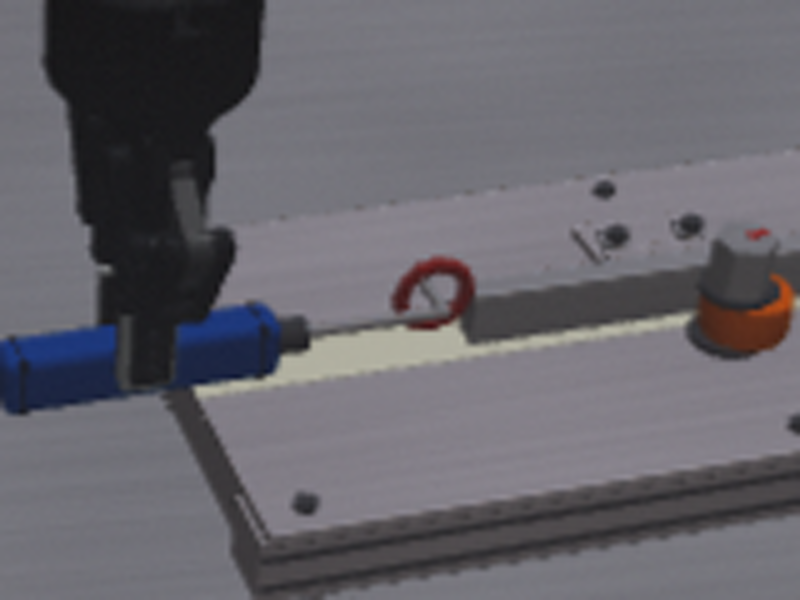

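The bent tip passes through the ring at crop (432,295). Pulling gently first to read the drag.

```bash

python3 -m creep '[{"hand":10,"dx":-3,"dy":0,"dz":0,"ax":0,"ay":0,"az":0},{"hand":10,"dx":-7,"dy":0,"dz":0,"ax":0,"ay":0,"az":0}]' >/dev/null;python3 f.py
for i in 1 2 3 4 5; do python3 -m creep '[{"hand":10,"dx":-0.8,"dy":0,"dz":0,"ax":0,"ay":0,"az":0},{"hand":10,"dx":-1.6,"dy":0,"dz":0,"ax":0,"ay":0,"az":0}]' >/dev/null;python3 f.py; done
```

```text
Fy' [-0.494 -0.743 -0.006  0.164] Fx' [-0.164 -0.407  0.768  0.545] Fz [-1.606 -0.811 -0.965 -0.908] xy' -11.718095531224625 -251.85173926126632 0.07419899451593248 18.35
Fy' [2.339 1.744 1.603 2.45 ] Fx' [0.823 0.406 1.035 0.541] Fz [ 0.141 -0.622 -1.263 -1.445] xy' -11.854704720354754 -252.61574247160112 0.07403283500653514 18.7
Fy' [4.871 6.037 5.199 4.646] Fx' [ 1.071  1.281 -0.28   0.769] Fz [-1.784 -1.267 -0.809 -1.434] xy' -11.955220859642768 -253.68847007166138 0.07389476507727628 19.05
Fy' [9.383 7.816 8.785 7.895] Fx' [0.683 1.325 0.681 0.652] Fz [-0.765 -2.185 -1.196 -1.245] xy' -12.128901406789907 -254.40354453372237 0.07359660920177787 19.4
Fy' [9.842 9.016 8.671 9.335] Fx' [0.197 1.107 0.469 0.609] Fz [-0.863 -1.078 -1.42  -1.875] xy' -12.171738341598488 -255.52941495791848 0.07347655394648256 19.75
Fy' [10.197  9.657  9.332  9.062] Fx' [0.622 0.118 1.108 1.199] Fz [-0.921 -0.278 -1.286 -0.372] xy' -12.178810143179682 -257.11717353105337 0.0734693847259574 20.1
```

```bash

for i in 1 2 3; do python3 -m creep '[{"hand":10,"dx":-1,"dy":0.3,"dz":0,"ax":0,"ay":0,"az":0},{"hand":10,"dx":-2,"dy":0.3,"dz":0,"ax":0,"ay":0,"az":0}]' >/dev/null;python3 f.py; done
```

```text
Fy' [9.693 8.547 8.911 8.011] Fx' [ 0.668 -0.715  0.034 -0.563] Fz [-0.735 -0.661 -1.096 -0.988] xy' -12.053785562290939 -259.1684099084933 0.07342294860829847 20.45
Fy' [8.822 8.675 8.692 9.13 ] Fx' [-0.371 -0.528 -0.73  -0.378] Fz [-0.012 -0.415  0.206 -1.037] xy' -11.908066009298587 -261.198043924756 0.07334453198050088 20.8
Fy' [9.603 9.464 8.335 9.495] Fx' [-0.329 -0.463 -0.891 -0.565] Fz [-0.051 -1.086 -1.366 -0.338] xy' -11.730330544029062 -263.28302298718086 0.07330750626386118 21.15
```

Mean hook pull is about 8.95 N with side load near zero, within about 5 % of 8.5 N, so the bolt stays as set. Drawing the gauge out (≈112 mm).

```bash

python3 -m creep '[{"hand":10,"dx":-4,"dy":0,"dz":0,"ax":0,"ay":0,"az":0},{"hand":10,"dx":-10,"dy":0,"dz":0,"ax":0,"ay":0,"az":0},{"hand":10,"dx":-17,"dy":0,"dz":0,"ax":0,"ay":0,"az":0},{"hand":10,"dx":-24,"dy":0,"dz":0,"ax":0,"ay":0,"az":0},{"hand":10,"dx":-31,"dy":0,"dz":0,"ax":0,"ay":0,"az":0},{"hand":10,"dx":-38,"dy":0,"dz":0,"ax":0,"ay":0,"az":0},{"hand":10,"dx":-45,"dy":0,"dz":0,"ax":0,"ay":0,"az":0},{"hand":10,"dx":-50,"dy":0,"dz":0,"ax":0,"ay":0,"az":0},{"hand":10,"dx":-54,"dy":0,"dz":0,"ax":0,"ay":0,"az":0},{"hand":10,"dx":-56,"dy":0,"dz":0,"ax":0,"ay":0,"az":0}]' >/dev/null;python3 f.py
python3 -m creep '[{"hand":10,"dx":-4,"dy":0,"dz":0,"ax":0,"ay":0,"az":0},{"hand":10,"dx":-9,"dy":0,"dz":0,"ax":0,"ay":0,"az":0},{"hand":10,"dx":-14,"dy":0,"dz":0,"ax":0,"ay":0,"az":0},{"hand":10,"dx":-19,"dy":0,"dz":0,"ax":0,"ay":0,"az":0},{"hand":10,"dx":-24,"dy":0,"dz":0,"ax":0,"ay":0,"az":0},{"hand":10,"dx":-29,"dy":0,"dz":0,"ax":0,"ay":0,"az":0},{"hand":10,"dx":-34,"dy":0,"dz":0,"ax":0,"ay":0,"az":0},{"hand":10,"dx":-39,"dy":0,"dz":0,"ax":0,"ay":0,"az":0},{"hand":10,"dx":-44,"dy":0,"dz":0,"ax":0,"ay":0,"az":0},{"hand":10,"dx":-49,"dy":0,"dz":0,"ax":0,"ay":0,"az":0},{"hand":10,"dx":-53,"dy":0,"dz":0,"ax":0,"ay":0,"az":0},{"hand":10,"dx":-56,"dy":0,"dz":0,"ax":0,"ay":0,"az":0}]' >/dev/null;python3 f.py
cat > e.py <<'E'
from g import *
for c in("scene","top"):
    p=vision.snapshot(c)
    for m in vision.trace(p,"gauge")[:1]:
        pt=np.argwhere(m["mask"])[:,::-1];W=np.array([atz(p,x,.066)[:2] for x in pt])-B;print(c,m["score"],"x'",(W@ex).min()*1000,(W@ex).max()*1000,"y'",(W@ey).min()*1000,(W@ey).max()*1000)
E
python3 e.py
```

```text
Fy' [9.228 8.424 7.851 7.644] Fx' [-1.042 -1.237 -0.082  0.008] Fz [-0.353 -0.147 -1.12   0.242] xy' -11.526183143776452 -319.4960833313565 0.07330492309250962 22.3
Fy' [2.582 1.697 0.717 0.789] Fx' [ 0.075 -1.555 -0.542 -0.223] Fz [-1.741 -0.848 -0.666 -0.492] xy' -10.685691258721937 -378.13261856893655 0.07437255986324366 23.65
scene 0.93 x' -64.77596059056263 -2.743464360125024 y' -254.47081110591026 -37.281495267040896
top 0.57 x' -33.00168132138253 -14.581299837984197 y' -255.93719081755566 -46.92263063202414
```

The gauge's +y end is about 12 mm beyond the fence end, still on the plate. Unhooking now.

```bash

python3 -m creep '[{"hand":10,"dx":5,"dy":0,"dz":0,"ax":0,"ay":0,"az":0},{"hand":10,"dx":9,"dy":0,"dz":0,"ax":0,"ay":0,"az":0},{"hand":10,"dx":9,"dy":8,"dz":0,"ax":0,"ay":0,"az":0},{"hand":10,"dx":9,"dy":18,"dz":0,"ax":0,"ay":0,"az":0},{"hand":10,"dx":9,"dy":28,"dz":0,"ax":0,"ay":0,"az":0},{"hand":10,"dx":9,"dy":40,"dz":0,"ax":0,"ay":0,"az":0},{"hand":10,"dx":9,"dy":40,"dz":0,"ax":0,"ay":0,"az":0},{"hand":10,"dx":-5,"dy":45,"dz":-40,"ax":0,"ay":0,"az":0},{"hand":10,"dx":-5,"dy":45,"dz":-76,"ax":0,"ay":0,"az":0},{"hand":10,"dx":-5,"dy":45,"dz":-76,"ax":0,"ay":0,"az":0},{"hand":10,"dx":-5,"dy":45,"dz":-76,"ax":0,"ay":0,"az":0}]';python3 f.py; python3 e.py
python3 - <<'E'
from g import *
o=status.observe();d=np.array([.4963,-.3406,.0583])-o["tool_pos"];print(np.array(o["tcp_rot"]).T@d*1000)
E
```

```text
time_s: 24.95
tool_pos: [0.6268, -0.2213, 0.1516]
tcp_rot: [[-0.104, 0.995, 0.002], [0.995, 0.104, -0.001], [-0.001, 0.002, -1.0]]
contact_force: [-0.5, 0.5, -1.1]
grip_width: 0.018
finger_force: 80.4
Fy' [ 0.518  0.681 -0.255 -1.247] Fx' [-0.418 -0.338 -0.304 -0.422] Fz [-1.081 -2.616 -1.753 -1.52 ] xy' 33.09038973903454 -381.6671254732471 0.14784848765586683 25.1
scene 0.64 x' -61.94112837267777 -4.597545286979469 y' -253.4889304558523 -37.281495267040896
top 0.92 x' -32.75164555100288 -15.954404585753528 y' -226.75622995340544 -46.92263063202414
[-106.137 -140.661   90.55 ]
```

```bash

python3 -m creep '[{"hand":10,"dx":-20,"dy":-10,"dz":0,"ax":0,"ay":0,"az":-0.14},{"hand":10,"dx":-40,"dy":-30,"dz":0,"ax":0,"ay":0,"az":-0.28},{"hand":10,"dx":-55,"dy":-55,"dz":0,"ax":0,"ay":0,"az":-0.42},{"hand":10,"dx":-70,"dy":-80,"dz":0,"ax":0,"ay":0,"az":-0.56},{"hand":10,"dx":-85,"dy":-105,"dz":0,"ax":0,"ay":0,"az":-0.70},{"hand":10,"dx":-100,"dy":-130,"dz":0,"ax":0,"ay":0,"az":-0.84},{"hand":10,"dx":-106,"dy":-141,"dz":20,"ax":0,"ay":0,"az":-0.98},{"hand":10,"dx":-106,"dy":-141,"dz":50,"ax":0,"ay":0,"az":-1.11},{"hand":10,"dx":-106,"dy":-141,"dz":85,"ax":0,"ay":0,"az":-1.225},{"hand":10,"dx":-106,"dy":-141,"dz":90,"ax":0,"ay":0,"az":-1.225},{"hand":10,"dx":-106,"dy":-141,"dz":90,"ax":0,"ay":0,"az":-1.225}]'
python3 -m creep '[{"hand":10,"dx":0,"dy":0,"dz":25,"ax":0,"ay":0,"az":0},{"hand":10,"dx":0,"dy":0,"dz":40,"ax":0,"ay":0,"az":0},{"hand":10,"dx":0,"dy":0,"dz":46,"ax":0,"ay":0,"az":0},{"hand":10,"dx":0,"dy":0,"dz":48,"ax":0,"ay":0,"az":0},{"hand":10,"dx":0,"dy":0,"dz":48,"ax":0,"ay":0,"az":0},{"hand":10,"dx":0,"dy":0,"dz":48,"ax":0,"ay":0,"az":0}]'
```

```text
time_s: 26.4
tool_pos: [0.4959, -0.3401, 0.0587]
tcp_rot: [[-0.97, 0.242, -0.003], [0.242, 0.97, 0.002], [0.003, 0.002, -1.0]]
contact_force: [0.1, -0.6, -0.2]
grip_width: 0.018
finger_force: 80.4
time_s: 27.0
tool_pos: [0.4975, -0.3415, 0.0133]
tcp_rot: [[-0.971, 0.24, 0.001], [0.24, 0.971, -0.001], [-0.002, -0.001, -1.0]]
contact_force: [-0.3, -0.8, -0.0]
grip_width: 0.0184
finger_force: 80.4
```

```bash

python3 -m creep '[{"hand":10,"dx":0,"dy":0,"dz":2,"ax":0,"ay":0,"az":0},{"hand":10,"dx":0,"dy":0,"dz":4,"ax":0,"ay":0,"az":0},{"hand":10,"dx":0,"dy":0,"dz":4,"ax":0,"ay":0,"az":0},{"hand":10,"dx":0,"dy":0,"dz":4,"ax":0,"ay":0,"az":0}]'
```

```text
time_s: 27.4
tool_pos: [0.497, -0.3411, 0.0084]
tcp_rot: [[-0.971, 0.24, 0.0], [0.24, 0.971, -0.0], [-0.001, -0.0, -1.0]]
contact_force: [0.2, 0.2, 0.3]
grip_width: 0.0179
finger_force: 80.5
```

Same height as at pick-up; releasing gently and rising.

```bash

python3 -m creep '[{"hand":30,"dx":0,"dy":0,"dz":0.5,"ax":0,"ay":0,"az":0},{"hand":60,"dx":0,"dy":0,"dz":0,"ax":0,"ay":0,"az":0},{"hand":60,"dx":0,"dy":0,"dz":0,"ax":0,"ay":0,"az":0},{"hand":60,"dx":0,"dy":0,"dz":0,"ax":0,"ay":0,"az":0},{"hand":60,"dx":0,"dy":0,"dz":-30,"ax":0,"ay":0,"az":0},{"hand":60,"dx":0,"dy":0,"dz":-80,"ax":0,"ay":0,"az":0},{"hand":60,"dx":0,"dy":0,"dz":-120,"ax":0,"ay":0,"az":0},{"hand":60,"dx":0,"dy":0,"dz":-150,"ax":0,"ay":0,"az":0},{"hand":60,"dx":0,"dy":0,"dz":-150,"ax":0,"ay":0,"az":0},{"hand":60,"dx":0,"dy":0,"dz":-150,"ax":0,"ay":0,"az":0}]' 
python3 e.py; python3 - <<'E'
from g import *
for c in("wrist","top","scene"):
    p=vision.snapshot(c)
    for q,z in(("hook",0),("hook_tip",.012),("meter",0),("spare_roller",0),("screw_jar",0),("spanner",0)):
        for t in vision.place_of(p,q)[:2]:
            if t["score"]>.5: print(c,q,t["point"],atz(p,t["point"],z)[:2])
E
```

```text
time_s: 28.4
tool_pos: [0.4972, -0.3412, 0.1591]
tcp_rot: [[-0.971, 0.239, 0.001], [0.239, 0.971, -0.001], [-0.002, -0.001, -1.0]]
contact_force: [-0.1, 1.3, -0.8]
grip_width: 0.06
finger_force: 0.0
scene 0.55 x' -64.77596059056263 -3.3305211703084034 y' -255.37622808172523 -38.84830112963471
top 0.79 x' -34.820002332211786 -14.076323855653692 y' -260.69586362653325 -46.629878547186664
wrist hook [315.8, 223.8] [ 0.498 -0.342]
wrist hook [153.7, 322.1] [ 0.544 -0.482]
wrist hook_tip [257.6, 377.7] [ 0.603 -0.414]
wrist hook_tip [457.1, 234.5] [ 0.526 -0.248]
top hook [339.5, 287.4] [ 0.451 -0.196]
top hook_tip [358.6, 254.4] [ 0.522 -0.246]
top hook_tip [392.9, 165.3] [ 0.732 -0.348]
top meter [223.0, 168.2] [0.76  0.062]
top spare_roller [280.2, 162.6] [ 0.764 -0.078]
top screw_jar [173.9, 171.3] [0.76 0.18]
top spanner [393.3, 166.8] [ 0.733 -0.351]
scene hook [219.4, 264.0] [ 0.5   -0.341]
scene hook [143.5, 282.0] [ 0.537 -0.486]
scene hook_tip [178.8, 303.4] [ 0.62 -0.41]
scene hook_tip [265.7, 264.4] [ 0.529 -0.247]
scene meter [461.6, 332.9] [0.747 0.079]
scene spare_roller [377.2, 348.3] [ 0.761 -0.075]
scene screw_jar [519.9, 328.8] [0.751 0.183]
scene spanner [212.4, 350.4] [ 0.729 -0.348]
```

The hook lies flat at its old place, the gauge is out of the guide and on the plate, and the bystanders haven't moved. Handing in.

```bash
python3 -c "
from plant import env
print(env.finish_job())"
```

```text
the job is handed in; nothing more can be done
None
```

I handed the job in at about 29 s: bolt left at turn 1.93 rad with a measured pull of about 9 N against the 8.5 N asked, gauge drawn fully out and left on the plate with its ring end overhanging the edge, largest hook laid flat on the bench, bystanders in place; the hand-in gave no verdict.

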